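# Slide the letter gauge out over the customer's edge

## Robot

A 6-joint arm with a two-finger parallel gripper is mounted at the origin on the work surface. World frame = base frame: x ahead of the robot, y to its left, z up, the work surface at z = 0. Lengths are in m, angles in rad, forces in N, time in s.
With the tool pointing down it reaches from about 0.3 to 0.85 m from the base axis. Payload 5.4 kg.
Tool frame: the origin (TCP) lies at the very end of the fingers, on their centre line; the grasp point (between the pads) lies 19 mm behind it; z points along the fingers, y is the line along which they close (so a half turn about z gives the same grasp; the last joint's range is limited). The gripper opens to 85 mm and grips with 20 to 120 N. Pads are 22 mm wide; open, the fingers measure 114 mm over their backs; the gripper's body (76 mm by 85 mm) begins 54 mm behind the grasp point. The pads swing forward as they close: fully open they stand 13 mm farther back than shut.
Start: joints at [1.106, 0.158, 1.597, -0, 1.386, -0.21], TCP at [0.145, 0.556, 0.231] pointing down, gripper open.
Joint ranges: [-2.91, 2.91], [-0.94, 2.29], [0.18, 2.7], [-1.29, 4.43], [0.17, 2.64], [-3, 3]. Speed limits (rad/s): [2.57, 2.57, 3.14, 3.14, 3.14, 3.14].

## Interface

Orientations are given as a 3x3 rotation matrix whose columns are the frame's x, y, z axes.
In Python, from cell import observe, camera, finish_job, silhouettes gives the robot as it stands. The module is installed in compiled form; this text tells all that it offers.
- The arm moves only by the shell command python3 -m handwheel 'ROWS' [FORCE]. ROWS is JSON, a list of rows, each an object of numbers: "jaw": the closure, from 0 (fully open) to 1 (shut); "tx", "ty", "tz": the shift along the tool's x, y, z in cm; "wx", "wy", "wz": the turn, a rotation vector about the tool's x, y, z in degrees. In form: [{"jaw": .., "tx": .., "ty": .., "tz": .., "wx": .., "wy": .., "wz": ..}, ...]. A call has 1 to 20 rows; each row is the pose to reach, as a shift and turn from the pose commanded when the call began, along the tool's axes at that moment; what a row does not reach only later rows make up. A row lasts 1/8 s, in which the tool goes at most 62.5 mm and 10.7 degrees, less where a joint would pass 70% of its speed; a pose out of reach is approached as far as the arm can. A call with a gripper value outside its range is refused whole. The fingers move at their own pace and stop on an object; FORCE is the grip in N (left out, the last holds). Time passes only in rows, so rows that repeat a pose let the fingers close. It gives the time, the measured TCP pose, the force, the opening and the grip force at its end, in the units of the state.
- observe(): the state, without advancing time (a new reading comes with each control period).
- camera(name): name is "scene" or "top" or "wrist"; returns a dict with "img" (384x512x3 uint8, red, green, blue), "intrinsics" (3x3 intrinsics, pixels), "origin" and "rotation" of the camera in the world; the wrist camera has in their place "tool_from_camera" (4x4, takes a point from camera to tool coordinates, whose origin is the TCP and whose axes are the flange's). Camera axes: x right, y down, z forward; pixel columns grow to the right and rows downward; lengths in m; the calibration is good to about 2 mm. A picture is of the moment at which its call begins: read the wrist's pose just before it. There is no depth.
- finish_job(): hands the job in; it is judged then, once.
Trained networks look in the newest picture that a camera, given by its name, has taken for a name from the list of things; names that differ only in an ending like _2 or _b are one class to them, and where a whole thing is asked for, a point or a joint stands for the part that bears it (a point fixed in the world has none). Each returns a list of dicts, best first, with "confidence" (0 to 1); they miss things now and then, are a little off and sometimes report something else, mostly with a low value. They report only what shows in the picture. A call takes as long as a camera call. They do not tell look-alikes from the thing itself.
- silhouettes(label, camera): "region" (384x512 bool, what is visible of it) and "uv" ([column, row] in pixels, amid what is visible of it).
The state is a dict: "clock": time; "qpos": joint angles; "qvel": joint speeds; "effort": joint torques, N m; "tool_pos": TCP position; "eef_rot": TCP orientation; "force": force on the tool from outside, world axes, zero at the start; "torque": the same for the moment, N m; "opening": opening from 0.0 (shut) to 1.0 (fully open); "finger_force": force on a finger pad.
Only numpy, scipy, OpenCV 4.12 (cv2) and the standard library are available. Lean on these libraries where they do the work, as an engineer would, in place of code of your own. Each camera call takes 0.05 s, during which the arm holds its last target. There are 200 camera calls.

## Task

Get the brass letter gauge ready for the customer using fingertips only, picking nothing up: first push the one lead seal lying in front of the gauge aside, leaving it on the shelf, so that the gauge can pass without touching it. Then slide the gauge along the shelf and out over the customer's edge (the long edge away from the robot) until the groove across the gauge lies right above that edge, with the gauge flat and square to the edge. Leave everything else where it is.

Things in the scene. Friction and masses are not known exactly. Their poses are not given: they have to be found in the camera images.
- shelf: low painted grey steel shelf fixed on the counter, 280 (x) x 600 (y) x 60 mm high, flat top without a rim; origin at the centre of its footprint on the counter, so its top is 60 mm above; its +x points away from the robot to the customer's edge
- shelf_edge (a point): middle of the customer's long edge of the shelf, level with the shelf's top; axes as the shelf's (+x outward over the edge, y along the edge)
- gauge: flat brass plate, 120 (x) x 56 (y) x 8 mm thick, about 0.3 to 0.6 kg, lying on the shelf, up to about 9 degrees askew; origin at the centre of its underside; +x points along its length towards the customer's end, near which the dark groove runs across it
- gauge_groove (a point): middle of the dark groove across the gauge's top, 20 mm from the gauge's centre towards its customer's end and 40 mm from that end; at the finish this point lies over the shelf's edge, so 40 mm overhang
- seal_way: dull grey lead seal disc, 28 mm across, 9 mm thick, 0.06 kg, lying flat on the shelf between the gauge and the customer's edge, in the gauge's way; origin at the centre of its underside
- seal_left: lead seal disc like the other, lying beside the gauge on the robot's left (shelf +y); to be left alone; origin at the centre of its underside
- seal_right: lead seal disc like the other, lying beside the gauge on the robot's right (shelf -y); to be left alone; origin at the centre of its underside
- press: black cast-iron hand press fixed near one end of the shelf, base 100 x 90 mm, 250 mm tall; origin at the centre of its underside; which end varies
- block: pale maple stamping block, 75 x 75 x 40 mm, loose near the other end of the shelf from the press; origin at the centre of its underside; to be left alone
- tong: copper sealing tong lying along the shelf's x at its +y end, about 150 x 44 x 12 mm; origin under its middle; to be left alone
- stamp: turned wooden hand stamp standing on the shelf at its -y end, 40 mm across, 73 mm tall; origin at the centre of its underside; to be left alone
There are look-alikes about, which are no part of the job. There is more than one size of the gauge; the job needs the middle-sized.

How it is judged:
On the way:
1. the seal in the way is pushed aside before the gauge is slid to the edge (distance of seal_way from where it was at the start of the episode above 0.015 m and x of gauge_groove in the frame of shelf_edge below -0.045 m and linear speed of seal_way below 0.03 m/s), for 0.1 s.
At the end, for the whole second after the job is handed in: The gauge lies flat and at rest on the shelf, its groove within 8 mm of being right above the customer's edge, square to the edge within 7 degrees; the pushed seal lies at rest on the shelf beside the gauge, not touching it (2 mm clear or more); nothing else has moved by more than 15 mm (x of gauge_groove in the frame of shelf_edge between -0.008 and 0.008 m and angle between the x axis of gauge and the x axis of shelf_edge, either way round below 0.12 rad and angle between gauge's own z axis and vertical below 0.04 rad and z of gauge in the frame of shelf_edge between -0.004 and 0.004 m and linear speed of each of gauge, seal_way below 0.01 m/s and (y of seal_way in the frame of gauge above 0.044 m or y of seal_way in the frame of gauge below -0.044 m) and z of seal_way in the frame of shelf_edge between -0.004 and 0.004 m and x of seal_way in the frame of shelf_edge below 0 m and distance of each of seal_left, seal_right, block, tong, stamp from where it was at the start of the episode below 0.015 m).
It fails at once if the gauge is lifted, tipped or dropped (z of gauge in the frame of shelf_edge above 0.012 m or z of gauge in the frame of shelf_edge below -0.015 m or angle between gauge's own z axis and vertical above 0.25 rad).
It fails at once if the seal is lifted or falls off the shelf (z of seal_way in the frame of shelf_edge above 0.012 m or z of seal_way in the frame of shelf_edge below -0.015 m).
It fails at once if the gauge touches the seal that should have been pushed aside (contact force between gauge and seal_way above 0.2 N).
It fails at once if another seal, the block, the tong or the stamp is moved by more than 15 mm (distance of any of seal_left, seal_right, block, tong, stamp from where it was at the start of the episode above 0.015 m).
It also fails if it takes over 64 s, if anything falls off the work surface, if the arm or the gripper's body presses on something with over 40 N, if the wrist force passes 120 N, or if a joint passes its speed limit or range.

## Working session

There is one attempt and no reset: what is moved stays moved. The work goes in short steps, Python scripts to look and compute and a shell command to move; the robot and the scene stay as the last step left them, time stands still between calls to the robot, and variables do not carry over. Pictures are saved under pics/ and viewed, at most 10 in all, crops included, and the job is handed in when it is done.

```bash
mkdir -p pics; cat > h.py <<'E'
import numpy as np, cv2
from cell import observe, camera, finish_job, silhouettes
def ray(c,uv,z):
    K=np.array(c['intrinsics']);R=np.array(c['rotation']);o=np.array(c['origin'])
    d=R@np.linalg.inv(K)@np.array([uv[0],uv[1],1.]);return o+d*(z-o[2])/d[2]
def proj(c,p):
    K=np.array(c['intrinsics']);R=np.array(c['rotation']);o=np.array(c['origin'])
    q=K@R.T@(np.asarray(p)-o);return q[:2]/q[2]
def save(n,im,s=1.5):
    cv2.imwrite('pics/'+n,cv2.resize(im[:,:,::-1],None,fx=s,fy=s,interpolation=cv2.INTER_CUBIC))
E
python3 - <<'E'
from h import *
c=camera('top');save('top.png',c['img']);print(c['origin'],c['rotation'],c['intrinsics'])
for l in ['gauge','seal_way','shelf','press','block','tong','stamp','gauge_groove']:
    for d in silhouettes(l,'top'):
        print(l,round(d['confidence'],2),np.round(d['uv']),d['region'].sum(),ray(c,d['uv'],.068).round(3))
s=observe();print(s['clock'],s['tool_pos'],s['eef_rot'])
E
```

```text
[ 0.41936926 -0.02330205  0.97549413] [[-0.01353293 -0.99657847  0.08153653]
 [-0.99963891  0.01159106 -0.02424236]
 [ 0.02321431 -0.08183516 -0.99637548]] [[378.77944804   0.         255.47051672]
 [  0.         378.77944804 196.2304268 ]
 [  0.           0.           1.        ]]
gauge 0.94 [344. 284.] 1892 [ 0.283 -0.252  0.068]
gauge 0.9 [382. 169.] 615 [ 0.556 -0.354  0.068]
gauge 0.69 [240. 166.] 1177 [ 0.566 -0.009  0.068]
seal_way 0.67 [236. 129.] 106 [0.659 0.001 0.068]
shelf 0.97 [234. 182.] 22085 [0.529 0.006 0.068]
press 0.75 [142. 160.] 2711 [0.585 0.226 0.068]
press 0.36 [191. 184.] 108 [0.525 0.109 0.068]
block 0.95 [310. 167.] 1107 [ 0.563 -0.178  0.068]
tong 0.61 [236. 181.] 22397 [0.531 0.001 0.068]
tong 0.6 [112. 182.] 352 [0.532 0.298 0.068]
tong 0.43 [193. 186.] 137 [0.519 0.105 0.068]
stamp 0.5 [344. 136.] 316 [ 0.64  -0.265  0.068]
gauge_groove 0.8 [381. 167.] 631 [ 0.562 -0.352  0.068]
gauge_groove 0.65 [242. 170.] 1150 [ 0.559 -0.014  0.068]
0.45 [0.14491543 0.55635655 0.23122054] [[-9.67710654e-01  2.52063651e-01 -7.55348898e-05]
 [ 2.52063661e-01  9.67710638e-01 -1.80004256e-04]
 [ 2.77233863e-05 -1.93231638e-04 -9.99999981e-01]]
```

View pics/top.png

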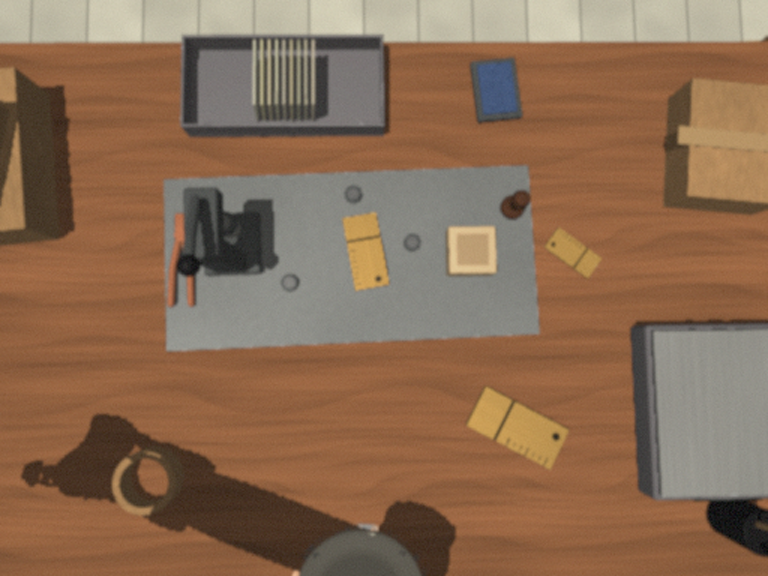

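The picture shows three candidates for the gauge (native pixels): on the shelf at (243,168), a large one on the counter at (344,284) and a small one at (382,169). I choose the one on the shelf and check its size. Seals lie at (236,129) in the way, (193,188) on the left and (275,161) on the right.

```bash
cat > m.py <<'E'
from h import *
def gauge(c):
    im=c['img'];hsv=cv2.cvtColor(im,cv2.COLOR_RGB2HSV)
    return hsv
def measure(c,verbose=True):
    im=c['img'];out={}
    for d in silhouettes('gauge','top'):
        r=d['region'].astype(np.uint8)
        cs,_=cv2.findContours(r,cv2.RETR_EXTERNAL,cv2.CHAIN_APPROX_NONE)
        k=max(cs,key=cv2.contourArea)[:,0]
        zz=.068 if np.linalg.norm(ray(c,d['uv'],.068)[:2]-[.56,0])<.15 else .008
        P=np.array([ray(c,p,zz)[:2] for p in k]).astype(np.float32)
        b=cv2.minAreaRect(P);print('gauge',d['confidence'],np.round(b[0],4),np.round(b[1],4),b[2])
    r=max(silhouettes('shelf','top'),key=lambda d:d['confidence'])['region'].astype(np.uint8)
    cs,_=cv2.findContours(r,cv2.RETR_EXTERNAL,cv2.CHAIN_APPROX_NONE)
    k=max(cs,key=cv2.contourArea)[:,0]
    P=np.array([ray(c,p,.06)[:2] for p in k]).astype(np.float32)
    b=cv2.minAreaRect(P);print('shelf',b)
    F=P[(P[:,0]>b[0][0]+.12)&(abs(P[:,1]-.01)<.26)]
    f=np.polyfit(F[:,1],F[:,0],1);res=F[:,0]-np.polyval(f,F[:,1]);F=F[abs(res)<.006]
    f=np.polyfit(F[:,1],F[:,0],1);print('edge x = %.4f*y+%.4f'%tuple(f),len(F))
    for l in ['seal_way','seal_left','seal_right']:
        for d in silhouettes(l,'top'):print(l,d['confidence'],ray(c,d['uv'],.066).round(4),d['region'].sum())
    return f
if __name__=='__main__':
    c=camera('top');measure(c)
    im=cv2.resize(c['img'][100:230,165:325],None,fx=5,fy=4.6 if 0 else 4.6,interpolation=cv2.INTER_CUBIC) if 0 else cv2.resize(c['img'][110:220,175:315],None,fx=5,fy=5,interpolation=cv2.INTER_CUBIC)
    cv2.imwrite('pics/crop1.png',im[:,:,::-1])
E
python3 m.py
```

```text
gauge 0.87 [ 0.2717 -0.2686] [0.161  0.0761] 61.946414947509766
gauge 0.76 [ 0.5645 -0.0168] [0.1216 0.0569] 10.441750526428223
gauge 0.66 [ 0.5742 -0.1973] [0.0891 0.0864] 89.3805160522461
shelf ((0.5574144124984741, 0.006932586431503296), (0.2821158170700073, 0.603571355342865), 1.7108206748962402)
edge x = -0.0336*y+0.6962 211
seal_way 0.63 [ 0.6571 -0.002   0.066 ] 106
seal_right 0.56 [ 0.5772 -0.0909  0.066 ] 104
```

View pics/crop1.png

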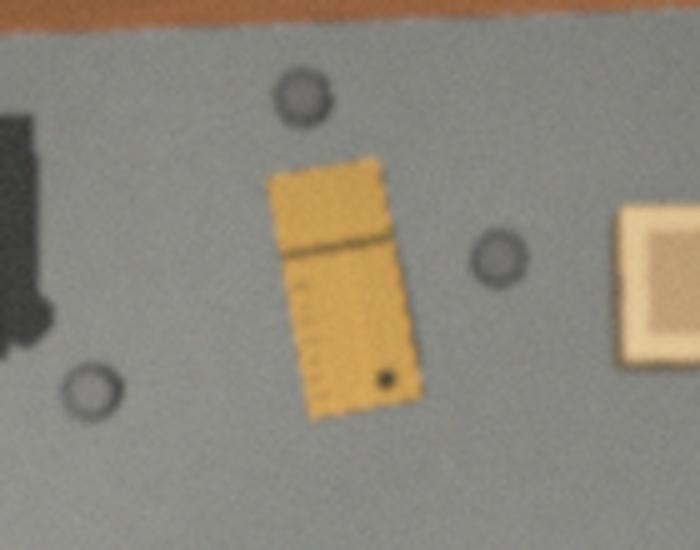

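The crop shows the shelf gauge with its groove at about (338,245) and the seal in the way ahead of it at (303,98). The gauge measures 121 x 57 mm, so it is the middle size (the large one is 161 mm). I'll push the seal toward +y with a two-finger cradle.

```bash
cat > rel.py <<'E'
import sys
from h import *
def rel(x,y,z,yaw):
    s=observe();R=np.array(s['eef_rot']);d=R.T@(np.array([x,y,z])-s['tool_pos'])*100
    a=np.degrees(np.arctan2(R[1,1],R[0,1]));print('t cm',d.round(2),'wz',round(-((yaw-a+180)%360-180),2))
for a in sys.argv[1:]: rel(*map(float,a.split(',')))
E
python3 rel.py .40,-.05,.231,1.9 .66,-.052,.15,1.9
```

```text
t cm [-3.997e+01 -5.226e+01  3.000e-02] wz 73.5
t cm [-65.18 -45.9    8.13] wz 73.5
```

```bash
python3 -m handwheel '[{"jaw":0.85,"tx":-6,"ty":-8,"tz":0,"wz":10},{"jaw":0.85,"tx":-10,"ty":-13,"wz":20},{"jaw":0.85,"tx":-14,"ty":-18,"wz":29},{"jaw":0.85,"tx":-18,"ty":-23,"wz":38},{"jaw":0.85,"tx":-22,"ty":-28,"wz":46},{"jaw":0.85,"tx":-26,"ty":-33,"wz":54},{"jaw":0.85,"tx":-30,"ty":-38,"wz":62},{"jaw":0.85,"tx":-34,"ty":-43,"wz":70},{"jaw":0.85,"tx":-38,"ty":-48,"wz":73.5},{"jaw":0.85,"tx":-40,"ty":-52,"wz":73.5},{"jaw":0.85,"tx":-40,"ty":-52.3,"wz":73.5},{"jaw":0.85,"tx":-44,"ty":-51.3,"wz":73.5},{"jaw":0.85,"tx":-49,"ty":-50.1,"wz":73.5},{"jaw":0.85,"tx":-54,"ty":-48.8,"tz":2,"wz":73.5},{"jaw":0.85,"tx":-59,"ty":-47.5,"tz":5,"wz":73.5},{"jaw":0.85,"tx":-64,"ty":-46.2,"tz":7,"wz":73.5},{"jaw":0.85,"tx":-65.2,"ty":-45.9,"tz":8.1,"wz":73.5},{"jaw":0.85,"tx":-65.2,"ty":-45.9,"tz":8.1,"wz":73.5},{"jaw":0.85,"tx":-65.2,"ty":-45.9,"tz":8.1,"wz":73.5}]' 30; python3 rel.py .66,-.052,.064,1.9; python3 - <<'E'
from h import *
c=camera('wrist');save('w1.png',c['img'],1.2)
E
```

```text
t cm [-65.18 -45.9   16.73] wz 73.5$[0]: bad value
```

View pics/w1.png

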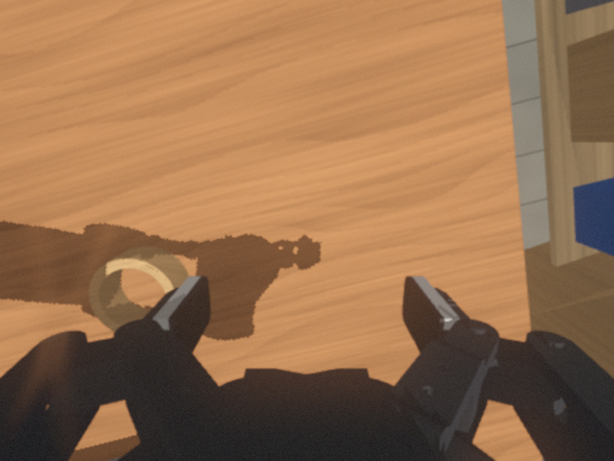

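The call was refused: every row needs all its keys. The picture only shows the counter and open fingers at the start pose. Retyping it in full.

```bash
python3 -m handwheel '[{"jaw":0.85,"tx":-6,"ty":-8,"tz":0,"wx":0,"wy":0,"wz":10},{"jaw":0.85,"tx":-10,"ty":-13,"tz":0,"wx":0,"wy":0,"wz":20},{"jaw":0.85,"tx":-14,"ty":-18,"tz":0,"wx":0,"wy":0,"wz":29},{"jaw":0.85,"tx":-18,"ty":-23,"tz":0,"wx":0,"wy":0,"wz":38},{"jaw":0.85,"tx":-22,"ty":-28,"tz":0,"wx":0,"wy":0,"wz":46},{"jaw":0.85,"tx":-26,"ty":-33,"tz":0,"wx":0,"wy":0,"wz":54},{"jaw":0.85,"tx":-30,"ty":-38,"tz":0,"wx":0,"wy":0,"wz":62},{"jaw":0.85,"tx":-34,"ty":-43,"tz":0,"wx":0,"wy":0,"wz":70},{"jaw":0.85,"tx":-38,"ty":-48,"tz":0,"wx":0,"wy":0,"wz":73.5},{"jaw":0.85,"tx":-40,"ty":-52.3,"tz":0,"wx":0,"wy":0,"wz":73.5},{"jaw":0.85,"tx":-40,"ty":-52.3,"tz":0,"wx":0,"wy":0,"wz":73.5},{"jaw":0.85,"tx":-40,"ty":-52.3,"tz":0,"wx":0,"wy":0,"wz":73.5},{"jaw":0.85,"tx":-46,"ty":-50.8,"tz":0,"wx":0,"wy":0,"wz":73.5},{"jaw":0.85,"tx":-52,"ty":-49.3,"tz":1,"wx":0,"wy":0,"wz":73.5},{"jaw":0.85,"tx":-58,"ty":-47.7,"tz":4,"wx":0,"wy":0,"wz":73.5},{"jaw":0.85,"tx":-63,"ty":-46.5,"tz":7,"wx":0,"wy":0,"wz":73.5},{"jaw":0.85,"tx":-65.2,"ty":-45.9,"tz":8.1,"wx":0,"wy":0,"wz":73.5},{"jaw":0.85,"tx":-65.2,"ty":-45.9,"tz":8.1,"wx":0,"wy":0,"wz":73.5},{"jaw":0.85,"tx":-65.2,"ty":-45.9,"tz":8.1,"wx":0,"wy":0,"wz":73.5}]' 30; python3 rel.py .66,-.052,.064,1.9; python3 - <<'E'
from h import *
s=observe();c=camera('wrist');save('w2.png',c['img'],1.2)
T=np.array(c['tool_from_camera']);R=np.array(s['eef_rot'])@T[:3,:3];o=np.array(s['eef_rot'])@T[:3,3]+s['tool_pos']
c['rotation'],c['origin']=R,o
for l in ['seal_way','gauge','seal_right']:
    for d in silhouettes(l,'wrist'):print(l,d['confidence'],d['uv'],ray(c,d['uv'],.068).round(4))
E
```

```text
clock: 3.18
tool_pos: [0.6597, -0.0513, 0.1513]
eef_rot: [[-0.034, 0.999, 0.0], [0.999, 0.034, -0.0], [-0.0, 0.0, -1.0]]
force: [0.3, -0.6, 0.1]
opening: 0.15
finger_force: 0.0
t cm [-0.07  0.02  8.73] wz 0.05
seal_way 0.88 [259.3, 130.7] [0.6621 0.0037 0.068 ]
seal_way 0.71 [136.8, 115.5] [0.5625 0.0124 0.068 ]
gauge 0.66 [140.0, 145.5] [ 0.5632 -0.0117  0.068 ]
seal_right 0.86 [164.6, 233.1] [ 0.5794 -0.0903  0.068 ]
```

View pics/w2.png

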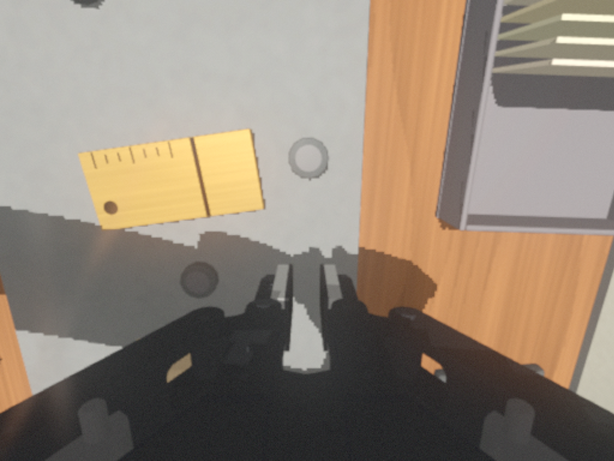

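The picture shows the fingers (at (305,270)) lined up with the seal at (309,158), with the gauge to the left at (180,178). Clear to descend.

```bash
python3 -m handwheel '[{"jaw":0.85,"tx":0,"ty":0.2,"tz":4,"wx":0,"wy":0,"wz":0},{"jaw":0.85,"tx":0,"ty":0.2,"tz":7,"wx":0,"wy":0,"wz":0},{"jaw":0.85,"tx":0,"ty":0.2,"tz":8.2,"wx":0,"wy":0,"wz":0},{"jaw":0.85,"tx":0,"ty":0.2,"tz":8.7,"wx":0,"wy":0,"wz":0},{"jaw":0.85,"tx":0,"ty":0.2,"tz":8.7,"wx":0,"wy":0,"wz":0}]'; python3 -m handwheel '[{"jaw":0.85,"tx":1,"ty":0,"tz":0,"wx":0,"wy":0,"wz":0},{"jaw":0.85,"tx":2,"ty":0,"tz":0,"wx":0,"wy":0,"wz":0},{"jaw":0.85,"tx":2.5,"ty":0,"tz":0,"wx":0,"wy":0,"wz":0},{"jaw":0.85,"tx":3,"ty":0,"tz":0,"wx":0,"wy":0,"wz":0},{"jaw":0.85,"tx":3.5,"ty":0,"tz":0,"wx":0,"wy":0,"wz":0},{"jaw":0.85,"tx":4,"ty":0,"tz":0,"wx":0,"wy":0,"wz":0},{"jaw":0.85,"tx":4.5,"ty":0,"tz":0,"wx":0,"wy":0,"wz":0},{"jaw":0.85,"tx":5,"ty":0,"tz":0,"wx":0,"wy":0,"wz":0},{"jaw":0.85,"tx":5.5,"ty":0,"tz":0,"wx":0,"wy":0,"wz":0},{"jaw":0.85,"tx":6,"ty":0,"tz":0,"wx":0,"wy":0,"wz":0},{"jaw":0.85,"tx":6.5,"ty":0,"tz":0,"wx":0,"wy":0,"wz":0},{"jaw":0.85,"tx":7,"ty":0,"tz":0,"wx":0,"wy":0,"wz":0},{"jaw":0.85,"tx":7.5,"ty":0,"tz":0,"wx":0,"wy":0,"wz":0},{"jaw":0.85,"tx":8,"ty":0,"tz":0,"wx":0,"wy":0,"wz":0},{"jaw":0.85,"tx":8.4,"ty":0,"tz":0,"wx":0,"wy":0,"wz":0},{"jaw":0.85,"tx":8.7,"ty":0,"tz":0,"wx":0,"wy":0,"wz":0},{"jaw":0.85,"tx":8.8,"ty":0,"tz":0,"wx":0,"wy":0,"wz":0},{"jaw":0.85,"tx":8.8,"ty":0,"tz":0,"wx":0,"wy":0,"wz":0},{"jaw":0.85,"tx":8,"ty":0,"tz":0,"wx":0,"wy":0,"wz":0},{"jaw":0.85,"tx":7,"ty":0,"tz":-0.5,"wx":0,"wy":0,"wz":0}]'
```

```text
clock: 4.0
tool_pos: [0.6629, -0.0523, 0.0645]
eef_rot: [[-0.033, 0.999, 0.002], [0.999, 0.033, -0.0], [-0.001, 0.002, -1.0]]
force: [0.4, -0.8, 0.2]
opening: 0.154
finger_force: 0.0
clock: 6.5
tool_pos: [0.6595, 0.0173, 0.068]
eef_rot: [[-0.033, 0.999, -0.001], [0.999, 0.033, 0.0], [0.0, -0.001, -1.0]]
force: [-0.0, 0.1, -0.4]
opening: 0.15
finger_force: 0.0
```

```bash
python3 -m handwheel '[{"jaw":0.85,"tx":0,"ty":0,"tz":-5,"wx":0,"wy":0,"wz":0},{"jaw":0.85,"tx":0,"ty":0,"tz":-9,"wx":0,"wy":0,"wz":0},{"jaw":0.62,"tx":-1,"ty":-4,"tz":-9,"wx":0,"wy":0,"wz":-10},{"jaw":0.62,"tx":-2,"ty":-9,"tz":-9,"wx":0,"wy":0,"wz":-20},{"jaw":0.62,"tx":-3,"ty":-14,"tz":-9,"wx":0,"wy":0,"wz":-30},{"jaw":0.62,"tx":-4,"ty":-19,"tz":-9,"wx":0,"wy":0,"wz":-40},{"jaw":0.62,"tx":-4,"ty":-19.7,"tz":-9,"wx":0,"wy":0,"wz":-50},{"jaw":0.62,"tx":-4,"ty":-19.7,"tz":-9,"wx":0,"wy":0,"wz":-60},{"jaw":0.62,"tx":-4,"ty":-19.7,"tz":-9,"wx":0,"wy":0,"wz":-70},{"jaw":0.62,"tx":-4,"ty":-19.7,"tz":-9,"wx":0,"wy":0,"wz":-80},{"jaw":0.62,"tx":-4,"ty":-19.7,"tz":-9,"wx":0,"wy":0,"wz":-90},{"jaw":0.62,"tx":-4,"ty":-19.7,"tz":-9,"wx":0,"wy":0,"wz":-90},{"jaw":0.62,"tx":-4,"ty":-19.7,"tz":-9,"wx":0,"wy":0,"wz":-90}]'; python3 - <<'E'
from h import *
from m import measure
c=camera('top');measure(c);save('t2.png',c['img'],1.2)
s=observe();w=camera('wrist')
print('tool',s['tool_pos']);t=proj(c,s['tool_pos'])
a=c['img'][90:250,140:400];a=cv2.resize(a,(650,400));b=cv2.resize(w['img'],(0,0),fx=.5,fy=.5)
cv2.imwrite('pics/t2.png',a[:,:,::-1])
E
```

```text
clock: 8.12
tool_pos: [0.4644, -0.0289, 0.1585]
eef_rot: [[-1.0, -0.03, 0.0], [-0.03, 1.0, -0.0], [-0.0, -0.0, -1.0]]
force: [0.4, 0.6, 0.4]
opening: 0.377
finger_force: 0.0
gauge 0.96 [ 0.5967 -0.0118] [0.0547 0.056 ] 9.984636306762695
gauge 0.96 [ 0.5671 -0.3746] [0.091  0.0431] 51.83686828613281
gauge 0.81 [ 0.2712 -0.2696] [0.1584 0.0738] 61.64293670654297
shelf ((0.5565000176429749, 0.006021678447723389), (0.28402388095855713, 0.6011198163032532), 1.6866298913955688)
edge x = -0.0315*y+0.6957 211
seal_way 0.6 [0.6612 0.0545 0.066 ] 92
seal_right 0.61 [ 0.5751 -0.0862  0.066 ] 67
tool [ 0.4642889  -0.02859192  0.15829726]
```

View pics/t2.png

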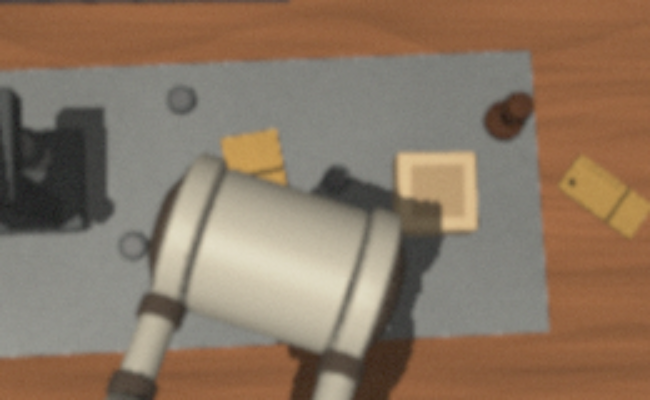

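The picture shows the seal aside at crop (181,100), the gauge still in place with its front at (255,150), and the other seals untouched. Now I descend behind the gauge and push most of the way.

```bash
python3 -m handwheel '[{"jaw":0.7,"tx":0,"ty":0.5,"tz":4,"wx":0,"wy":0,"wz":0},{"jaw":0.7,"tx":0,"ty":0.5,"tz":7.5,"wx":0,"wy":0,"wz":0},{"jaw":0.7,"tx":0,"ty":0.5,"tz":9,"wx":0,"wy":0,"wz":0},{"jaw":0.7,"tx":0,"ty":0.5,"tz":9.4,"wx":0,"wy":0,"wz":0},{"jaw":0.7,"tx":0,"ty":0.5,"tz":9.4,"wx":0,"wy":0,"wz":0}]'; python3 -m handwheel '[{"jaw":0.7,"tx":-1,"ty":0,"tz":0,"wx":0,"wy":0,"wz":0},{"jaw":0.7,"tx":-2,"ty":0,"tz":0,"wx":0,"wy":0,"wz":0},{"jaw":0.7,"tx":-2.5,"ty":0,"tz":0,"wx":0,"wy":0,"wz":0},{"jaw":0.7,"tx":-3,"ty":0,"tz":0,"wx":0,"wy":0,"wz":0},{"jaw":0.7,"tx":-3.5,"ty":0,"tz":0,"wx":0,"wy":0,"wz":0},{"jaw":0.7,"tx":-4,"ty":0,"tz":0,"wx":0,"wy":0,"wz":0},{"jaw":0.7,"tx":-4.5,"ty":0,"tz":0,"wx":0,"wy":0,"wz":0},{"jaw":0.7,"tx":-5,"ty":0,"tz":0,"wx":0,"wy":0,"wz":0},{"jaw":0.7,"tx":-5.5,"ty":0,"tz":0,"wx":0,"wy":0,"wz":0},{"jaw":0.7,"tx":-6,"ty":0,"tz":0,"wx":0,"wy":0,"wz":0},{"jaw":0.7,"tx":-6.5,"ty":0,"tz":0,"wx":0,"wy":0,"wz":0},{"jaw":0.7,"tx":-7,"ty":0,"tz":0,"wx":0,"wy":0,"wz":0},{"jaw":0.7,"tx":-7.5,"ty":0,"tz":0,"wx":0,"wy":0,"wz":0},{"jaw":0.7,"tx":-8,"ty":0,"tz":0,"wx":0,"wy":0,"wz":0},{"jaw":0.7,"tx":-8.3,"ty":0,"tz":0,"wx":0,"wy":0,"wz":0},{"jaw":0.7,"tx":-8.5,"ty":0,"tz":0,"wx":0,"wy":0,"wz":0},{"jaw":0.7,"tx":-8.5,"ty":0,"tz":0,"wx":0,"wy":0,"wz":0}]'
cat > g.py <<'E'
from h import *
import sys
c=camera('top')
for d in silhouettes('gauge','top'):
    p=ray(c,d['uv'],.068)
    if abs(p[1])>.12 or p[0]<.45: continue
    print(d['confidence'],p.round(4),d['region'].sum())
r=max(silhouettes('shelf','top'),key=lambda d:d['confidence'])
for d in silhouettes('seal_way','top'):print('seal',d['confidence'],ray(c,d['uv'],.066).round(4))
s=observe();w=camera('wrist')
T=np.array(w['tool_from_camera']);E=np.array(s['eef_rot']);w['rotation']=E@T[:3,:3];w['origin']=E@T[:3,3]+s['tool_pos']
for d in silhouettes('gauge','wrist'):
    k=max(cv2.findContours(d['region'].astype(np.uint8),cv2.RETR_EXTERNAL,cv2.CHAIN_APPROX_NONE)[0],key=cv2.contourArea)[:,0]
    b=cv2.minAreaRect(np.array([ray(w,p,.068)[:2] for p in k],np.float32));print('wrist',d['confidence'],b)
a=cv2.resize(c['img'][90:250,140:360],(550,400));b=cv2.resize(w['img'],(0,0),fx=.5,fy=.5)
b=cv2.copyMakeBorder(b,0,400-b.shape[0],0,0,0) if 0 else cv2.copyMakeBorder(b,0,400-b.shape[0],0,0,cv2.BORDER_CONSTANT)
cv2.imwrite('pics/'+sys.argv[1],np.hstack([a,b[:,:250]])[:,:,::-1])
E
python3 g.py t3.png
```

```text
clock: 9.1
tool_pos: [0.465, -0.0239, 0.0653]
eef_rot: [[-0.999, -0.033, 0.002], [-0.033, 0.999, -0.001], [-0.002, -0.001, -1.0]]
force: [0.5, -0.0, 0.5]
opening: 0.299
finger_force: 0.0
clock: 11.22
tool_pos: [0.5494, -0.0208, 0.0644]
eef_rot: [[-0.999, -0.033, 0.001], [-0.033, 0.999, -0.0], [-0.001, -0.0, -1.0]]
force: [-0.1, -0.7, -0.3]
opening: 0.306
finger_force: 0.3Traceback (most recent call last):
  File "g.py", line 8, in <module>
    r=max(silhouettes('shelf','top'),key=lambda d:d['confidence'])
ValueError: max() iterable argument is empty
```

```bash
sed -i '/^r=max/d' g.py; python3 g.py t3.png
```

```text
wrist 0.96 ((0.5780137181282043, -0.02027643471956253), (0.0412852019071579, 0.04238487780094147), 1.8719666004180908)
```

View pics/t3.png

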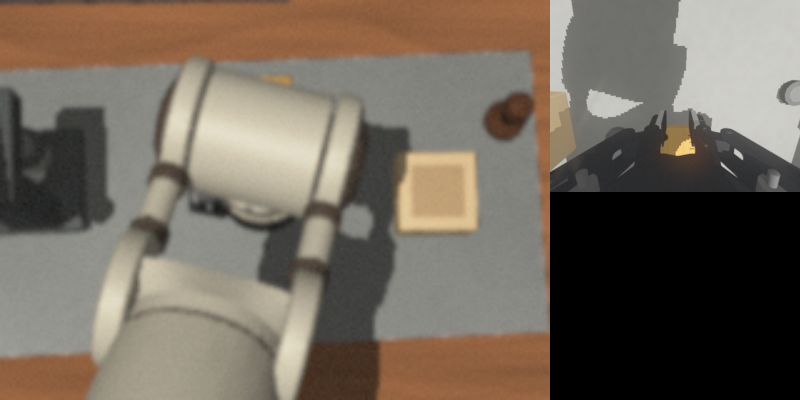

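The picture shows the arm hiding most of the gauge; its front end peeks out at crop (280,80), and the fingers are on its back edge. I push on to about 15 mm short, then retract to measure.

```bash
python3 -m handwheel '[{"jaw":0.7,"tx":-0.4,"ty":0,"tz":0,"wx":0,"wy":0,"wz":0},{"jaw":0.7,"tx":-0.9,"ty":0,"tz":0,"wx":0,"wy":0,"wz":0},{"jaw":0.7,"tx":-1.4,"ty":0,"tz":0,"wx":0,"wy":0,"wz":0},{"jaw":0.7,"tx":-1.9,"ty":0,"tz":0,"wx":0,"wy":0,"wz":0},{"jaw":0.7,"tx":-2.4,"ty":0,"tz":0,"wx":0,"wy":0,"wz":0},{"jaw":0.7,"tx":-2.9,"ty":0,"tz":0,"wx":0,"wy":0,"wz":0},{"jaw":0.7,"tx":-3.4,"ty":0,"tz":0,"wx":0,"wy":0,"wz":0},{"jaw":0.7,"tx":-3.8,"ty":0,"tz":0,"wx":0,"wy":0,"wz":0},{"jaw":0.7,"tx":-4,"ty":0,"tz":0,"wx":0,"wy":0,"wz":0},{"jaw":0.7,"tx":-4,"ty":0,"tz":0,"wx":0,"wy":0,"wz":0},{"jaw":0.7,"tx":-4,"ty":0,"tz":0,"wx":0,"wy":0,"wz":0}]'; python3 -m handwheel '[{"jaw":0.7,"tx":1,"ty":0,"tz":0,"wx":0,"wy":0,"wz":0},{"jaw":0.7,"tx":2,"ty":0,"tz":-3,"wx":0,"wy":0,"wz":0},{"jaw":0.7,"tx":5,"ty":0,"tz":-7,"wx":0,"wy":0,"wz":0},{"jaw":0.7,"tx":10,"ty":0,"tz":-8,"wx":0,"wy":0,"wz":0},{"jaw":0.7,"tx":15,"ty":0,"tz":-8,"wx":0,"wy":0,"wz":0},{"jaw":0.7,"tx":20,"ty":0,"tz":-8,"wx":0,"wy":0,"wz":0},{"jaw":0.7,"tx":24,"ty":0,"tz":-8,"wx":0,"wy":0,"wz":0},{"jaw":0.7,"tx":24,"ty":0,"tz":-8,"wx":0,"wy":0,"wz":0},{"jaw":0.7,"tx":24,"ty":0,"tz":-8,"wx":0,"wy":0,"wz":0}]'; python3 m.py
python3 - <<'E'
from h import *
c=camera('top');cv2.imwrite('pics/t4.png',cv2.resize(c['img'][105:205,180:290],None,fx=6,fy=6,interpolation=cv2.INTER_CUBIC)[:,:,::-1])
E
```

```text
clock: 13.0
tool_pos: [0.5894, -0.0195, 0.0644]
eef_rot: [[-0.999, -0.033, 0.001], [-0.033, 0.999, -0.0], [-0.001, -0.0, -1.0]]
force: [-1.3, -0.9, -0.1]
opening: 0.296
finger_force: 0.3
clock: 14.12
tool_pos: [0.3498, -0.0276, 0.1446]
eef_rot: [[-0.999, -0.033, 0.002], [-0.033, 0.999, -0.001], [-0.002, -0.001, -1.0]]
force: [0.5, -0.2, 0.1]
opening: 0.303
finger_force: 0.0
gauge 0.79 [ 0.272  -0.2696] [0.1599 0.0731] 61.77435302734375
gauge 0.67 [ 0.5661 -0.3752] [0.0943 0.0484] 53.77168273925781
gauge 0.62 [ 0.6577 -0.0216] [0.118  0.0566] 1.891811728477478
shelf ((0.5572952628135681, 0.006375372409820557), (0.2794848084449768, 0.5980888605117798), 1.8985966444015503)
edge x = -0.0346*y+0.6957 189
seal_left 0.56 [0.5275 0.105  0.066 ] 121
seal_right 0.62 [ 0.5793 -0.0841  0.066 ] 104
seal_right 0.48 [ 0.5305 -0.0044  0.066 ] 22293
```

View pics/t4.png

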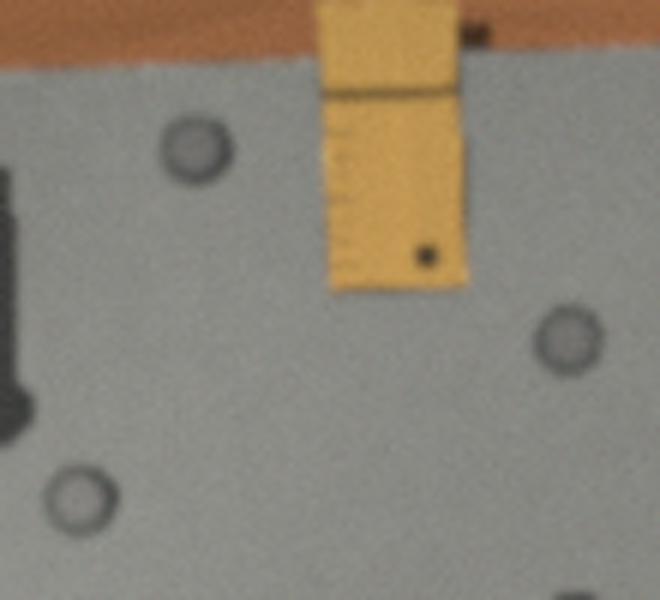

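The picture shows the gauge square to the edge, with the groove at crop (390,93) and the edge at about row 54. The pushed seal is clear at (197,150) and the other seals are untouched. I measure the rest from intensity profiles.

```bash
cat > gr.py <<'E'
from h import *
G=[];Ed=[]
for i in range(4):
    c=camera('top');im=c['img'].astype(float)
    g=im[...,0]
    # groove: darkest row in brass columns
    pts=[]
    for u in range(236,255):
        col=im[:,u,0]; b=im[:,u,0]-im[:,u,2]
        r=np.arange(100,135); w=np.clip(cv2.GaussianBlur(col[r].reshape(-1,1),(1,15),0).ravel()-col[r],0,None)
        k=4+np.argmin(col[r][4:-4]); sl=slice(k-2,k+3)
        dep=np.clip(np.median(col[r])-col[r][sl],0,None); pts.append([u,(r[sl]*dep).sum()/dep.sum()])
    pts=np.array(pts);m=np.median(pts[:,1]);pts=pts[abs(pts[:,1]-m)<2]
    G.append(np.mean([ray(c,p,.068)[:2] for p in pts],0))
    P=[]
    for u in list(range(205,229))+list(range(262,300)):
        d=im[:,u,0]-im[:,u,2]; r=np.arange(102,126); s=d[r]
        lo,hi=s[-6:].mean(),s[:4].mean(); h=(lo+hi)/2
        k=np.where(s>h)[0].max(); P.append(ray(c,(u,r[k]+(s[k]-h)/(s[k]-s[k+1])),.06)[:2])
    P=np.array(P);f=np.polyfit(P[:,1],P[:,0],1);q=abs(P[:,0]-np.polyval(f,P[:,1]));P=P[q<.003];f=np.polyfit(P[:,1],P[:,0],1);Ed.append(f)
g=np.mean(G,0);f=np.mean(Ed,0);print(g.round(4),np.std(G,0).round(4),f.round(4),len(P),len(pts),'remaining mm',1000*(np.polyval(f,g[1])-g[0])*np.cos(f[0]))
for p in pts[::4]:print(p)
E
python3 gr.py; python3 rel.py .57,-.0205,.0645,91.9
```

```text
[ 0.6805 -0.0223] [0. 0.] [-0.0324  0.6985] 62 19 remaining mm 18.651871551329574
[236.         120.33333333]
[240.         120.20895522]
[244.         120.09558824]
[248.         120.03361345]
[252.         119.92857143]
t cm [-22.08  -0.05   7.97] wz 0.01
```

```bash
python3 -m handwheel '[{"jaw":0.7,"tx":-5,"ty":0,"tz":0,"wx":0,"wy":0,"wz":0},{"jaw":0.7,"tx":-10,"ty":0,"tz":0,"wx":0,"wy":0,"wz":0},{"jaw":0.7,"tx":-15,"ty":0,"tz":0,"wx":0,"wy":0,"wz":0},{"jaw":0.7,"tx":-19,"ty":0,"tz":1,"wx":0,"wy":0,"wz":0},{"jaw":0.7,"tx":-22,"ty":0,"tz":4,"wx":0,"wy":0,"wz":0},{"jaw":0.7,"tx":-22,"ty":0,"tz":7,"wx":0,"wy":0,"wz":0},{"jaw":0.7,"tx":-22,"ty":0,"tz":8,"wx":0,"wy":0,"wz":0},{"jaw":0.7,"tx":-22,"ty":0,"tz":8,"wx":0,"wy":0,"wz":0},{"jaw":0.7,"tx":-22,"ty":0,"tz":8,"wx":0,"wy":0,"wz":0}]'; python3 rel.py .6079,-.0192,.0645,91.9
```

```text
clock: 15.8
tool_pos: [0.57, -0.0204, 0.0659]
eef_rot: [[-0.999, -0.033, 0.002], [-0.033, 0.999, -0.001], [-0.002, -0.001, -1.0]]
force: [0.0, -0.2, -0.1]
opening: 0.3
finger_force: 0.0
t cm [-3.79 -0.    0.15] wz -0.01
```

```bash
python3 -m handwheel '[{"jaw":0.7,"tx":-1,"ty":0,"tz":0.1,"wx":0,"wy":0,"wz":0},{"jaw":0.7,"tx":-1.6,"ty":0,"tz":0.1,"wx":0,"wy":0,"wz":0},{"jaw":0.7,"tx":-2.1,"ty":0,"tz":0.1,"wx":0,"wy":0,"wz":0},{"jaw":0.7,"tx":-2.6,"ty":0,"tz":0.1,"wx":0,"wy":0,"wz":0},{"jaw":0.7,"tx":-3.1,"ty":0,"tz":0.1,"wx":0,"wy":0,"wz":0},{"jaw":0.7,"tx":-3.5,"ty":0,"tz":0.1,"wx":0,"wy":0,"wz":0},{"jaw":0.7,"tx":-3.7,"ty":0,"tz":0.1,"wx":0,"wy":0,"wz":0},{"jaw":0.7,"tx":-3.8,"ty":0,"tz":0.1,"wx":0,"wy":0,"wz":0},{"jaw":0.7,"tx":-3.8,"ty":0,"tz":0.1,"wx":0,"wy":0,"wz":0},{"jaw":0.7,"tx":-3.8,"ty":0,"tz":0.1,"wx":0,"wy":0,"wz":0}]'; python3 -m handwheel '[{"jaw":0.7,"tx":1,"ty":0,"tz":0,"wx":0,"wy":0,"wz":0},{"jaw":0.7,"tx":2,"ty":0,"tz":-3,"wx":0,"wy":0,"wz":0},{"jaw":0.7,"tx":5,"ty":0,"tz":-7,"wx":0,"wy":0,"wz":0},{"jaw":0.7,"tx":10,"ty":0,"tz":-8,"wx":0,"wy":0,"wz":0},{"jaw":0.7,"tx":15,"ty":0,"tz":-8,"wx":0,"wy":0,"wz":0},{"jaw":0.7,"tx":20,"ty":0,"tz":-8,"wx":0,"wy":0,"wz":0},{"jaw":0.7,"tx":25,"ty":0,"tz":-8,"wx":0,"wy":0,"wz":0},{"jaw":0.7,"tx":26,"ty":0,"tz":-8,"wx":0,"wy":0,"wz":0},{"jaw":0.7,"tx":26,"ty":0,"tz":-8,"wx":0,"wy":0,"wz":0}]'; python3 m.py; python3 gr.py
python3 - <<'E'
from h import *
c=camera('top');cv2.imwrite('pics/t5.png',cv2.resize(c['img'][95:205,180:320],None,fx=5,fy=5,interpolation=cv2.INTER_CUBIC)[:,:,::-1])
E
```

```text
clock: 17.05
tool_pos: [0.6071, -0.0188, 0.0632]
eef_rot: [[-0.999, -0.033, 0.0], [-0.033, 0.999, 0.0], [-0.0, 0.0, -1.0]]
force: [-1.4, 1.0, -0.0]
opening: 0.299
finger_force: 0.7
clock: 18.18
tool_pos: [0.3476, -0.0277, 0.1437]
eef_rot: [[-0.999, -0.032, 0.002], [-0.032, 0.999, -0.001], [-0.002, -0.001, -1.0]]
force: [-0.0, -0.1, -0.0]
opening: 0.301
finger_force: 0.0
gauge 0.87 [ 0.6762 -0.0211] [0.0561 0.1196] 89.50230407714844
gauge 0.82 [ 0.2715 -0.2694] [0.1622 0.0743] 61.819862365722656
gauge 0.56 [ 0.5666 -0.3741] [0.0892 0.0462] 49.98682403564453
shelf ((0.5573278069496155, 0.00726279616355896), (0.2841159701347351, 0.6024467945098877), 1.8836967945098877)
edge x = -0.0361*y+0.6968 191
seal_way 0.67 [0.657  0.0574 0.066 ] 107
seal_left 0.49 [0.5251 0.1101 0.066 ] 101
seal_right 0.61 [ 0.5773 -0.0897  0.066 ] 98
seal_right 0.21 [ 0.6772 -0.0171  0.066 ] 1120
seal_right 0.16 [ 0.537  -0.0074  0.066 ] 22253
[ 0.6984 -0.0225] [0. 0.] [-0.0325  0.6985] 62 19 remaining mm 0.8510544485644994
[236.         113.23275862]
[240.         113.16551724]
[244.         113.03816794]
[248.         113.08029197]
[252.         112.55833333]
```

View pics/t5.png

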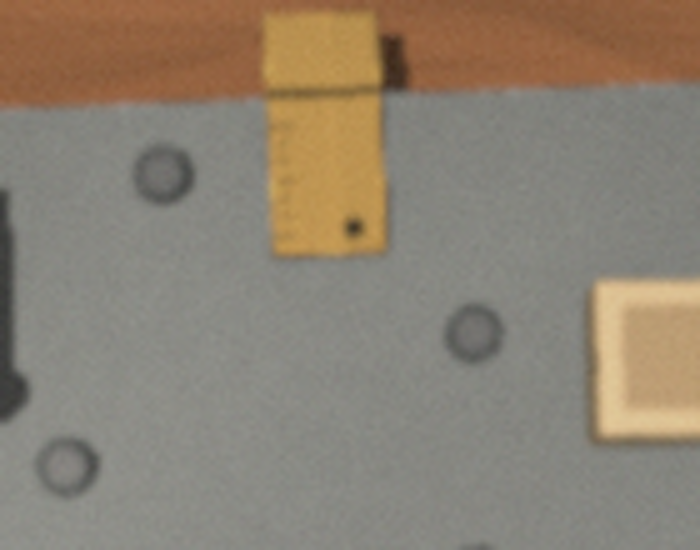

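The picture shows the groove at (325,90) along the edge line. The gauge is square, the pushed seal is clear at (163,174), and the other seals and block have not moved. Measured offset is about 1 mm, so I hand in.

```bash
python3 -c "
from cell import finish_job
print(finish_job())"
```

```text
the job is handed in; nothing more can be done
None
```

The job is handed in: by the last top-camera measurement, the gauge's groove is about 1 mm from right above the customer's edge, with the gauge square to it. The pushed seal lies about 78 mm to the side of the gauge's centre line, and the other two seals and the block are where they were (I didn't re-measure the tong and stamp).

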